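# Pin a specimen carrier to the microscope stage

### The job

Take the brass locating post out of its wooden block, set its nose on the white dot of the microscope's black stage plate and slide it straight away from the column until it drops into the unmarked hole, then seat it fully home and let go. Then pick up the specimen carrier by its grip, thread its eye over the post and lower it gently until it lies flat on the plate, square with the microscope and with the specimen under the lens, and let go. Leave the dish and the bottle alone.

Things in the scene. Friction and masses are not known exactly. Their poses are not given: they have to be found in the camera images.
- scope: Stereo microscope stand, cream, fixed; origin on the bench under the lens axis, z up. Foot 200 mm (x) by 245 mm (y -107 to +138), 20 mm thick; column 45 x 35 mm at y = +115 mm, 425 mm tall. On the foot a black stage plate, 130 mm (x) by 190 mm (y), its top level, 44 mm above the bench; locked at an unreported place up to 18 mm either way along y
- scope_mark (a point): White dot, 10 mm wide, on the stage plate's top at scope x = -45, y = 0, z = 44 mm; axes as the scope's. The plate's one blind hole (15 mm wide, 19 mm deep, black on black) lies 32 to 68 mm from it straight along the scope's -y (away from the column), at x = -45 mm; just where is unknown
- scope_lens (a point): Centre of the lens barrel's underside, scope x = y = 0, z = 226 mm; the specimen belongs below it. Overhanging the plate: barrel 62 mm wide; from 285 mm up a mount 80 mm wide and an arm to the column; from 352 mm a head reaching 47 mm to -x, 102 mm to +x, and eyepieces to x = +165 mm. Work here with the tool tilted about 40 degrees, coming in from the scope's -x side
- holder: Dark wooden block 75 x 75 x 40 mm, fixed, origin at the centre of its underside; a 15 mm hole in the centre of its top, 19 mm deep, holds the post upright
- post_center (a point): Loose upright locating post, 71 mm long, 60 to 130 g; this point is on its axis half-way up (35.5 mm above the nose end), z up along it. Steel nose 12 mm wide, 17 mm long, the last 6 mm tapering to 6 mm; above it a round brass grip 20 mm wide, the top 7 mm tapering to 12 mm. When home the brass ledge sits on the block's or plate's top and 54 mm stand out
- post_tip (a point): Middle of the nose end of the post
- carrier_grip (a point): Loose specimen carrier, slate-blue plate 80 mm (x) by 110 mm (y) by 8 mm, 90 to 180 g, flat on the bench. This point: centre of its upright lilac grip (22 mm in x, 16 mm in y, 8 to 52 mm above the underside), 30 mm above the underside, x = -28, y = +25 mm from the plate's middle. Axes: the carrier's, z up; place it with x and y the same way as the scope's
- carrier_eye (a point): Centre of the carrier's round 26 mm through-hole, on the underside; from the grip point 4 mm in x, -63 mm in y, -30 mm in z (carrier axes)
- carrier_specimen (a point): On the carrier's underside, below the amber resin specimen disc (44 mm wide, its top 14 mm above the underside); from the eye 40 mm in x, 50 mm in y
- dish_center (a point): Glass dish, 90 mm wide, 16 mm high, bystander; its centre
- reagent_center (a point): Amber bottle, 52 mm wide, 105 mm high, bystander; its middle
Things that resemble listed ones, but are neither listed nor needed, are in the scene too. What is shaped like the holder but purple is not meant.

How it is judged (in metres and radians):
On the way, in this order (a step that is already met when the one before it is completed fails the run):
1. the post is drawn clear out of its block (z of post_tip in the frame of holder above 0.045 m), for 0.1 s.
2. the post's nose is set on the white dot (horizontal distance between post_tip and scope_mark below 0.01 m and z of post_tip in the frame of scope_mark between -0.004 and 0.003 m), for 0.1 s.
3. the post is home in the hole (nose at least 14 mm below the plate's top), upright and let go (z of post_tip in the frame of scope_mark below -0.014 m and horizontal distance between post_tip and scope_mark below 0.08 m and angle between post_center's own z axis and vertical below 0.1 rad and contact force between post and the fingers below 0.3 N), for 0.2 s.
4. the carrier is held with its eye over the post's top (z of carrier_eye in the frame of post_tip above 0.062 m and horizontal distance between carrier_eye and post_tip below 0.012 m), for 0.05 s.
At the end, for the whole second after the job is handed in: Post upright (0.1 rad) in the plate's hole, nose 14 mm or more below the plate's top; carrier flat on the plate (4 mm, 0.06 rad), eye round the post (centres within 8 mm), square with the microscope (0.2 rad), specimen within 35 mm of the lens axis; both released and at rest (z of post_tip in the frame of scope_mark below -0.014 m and horizontal distance between post_tip and scope_mark below 0.08 m and angle between post_center's own z axis and vertical below 0.1 rad and horizontal distance between carrier_eye and post_tip below 0.008 m and z of carrier_eye in the frame of scope_mark between -0.004 and 0.004 m and angle between carrier_grip's own z axis and vertical below 0.06 rad and angle between the x axis of carrier_grip and the x axis of scope, either way round below 0.2 rad and horizontal distance between carrier_specimen and scope_lens below 0.035 m and linear speed of each of carrier, post below 0.01 m/s); the robot touches nothing.
It fails at once if the dish or bottle is moved more than 30 mm (distance of any of dish_center, reagent_center from where it was at the start of the episode above 0.03 m).
It fails at once if the carrier is let go over the post while still more than 12 mm above the plate (horizontal distance between carrier_eye and post_tip below 0.03 m and z of carrier_eye in the frame of scope_mark above 0.012 m and contact force between carrier and the fingers below 0.05 N).
It also fails if it takes over 67 s, if anything falls off the work surface, if the arm or the gripper's body presses on something with over 40 N, if the wrist force passes 120 N, or if a joint passes its speed limit or range.

### The arm

A 6-joint arm with a two-finger parallel gripper is mounted at the origin on the work surface. World frame = base frame: x ahead of the robot, y to its left, z up, the work surface at z = 0. Lengths are in m, angles in degrees, forces in N, time in s.
With the tool pointing down it reaches from about 0.3 to 0.85 m from the base axis. Payload 5.4 kg.
Tool frame: the origin (TCP) lies at the very end of the fingers, on their centre line; the grasp point (between the pads) lies 19 mm behind it; z points along the fingers, x is the direction in which the jaws open and shut, and the axes are right-handed (so a half turn about z gives the same grasp; the last joint's range is limited). The gripper opens to 85 mm and grips with 20 to 120 N. Pads are 22 mm wide; open, the fingers measure 114 mm over their backs; the gripper's body (76 mm by 85 mm) begins 54 mm behind the grasp point. The pads swing forward as they close: fully open they stand 13 mm farther back than shut.
Start: joints at [-85.376, 9.076, 91.501, -0, 79.423, -12.038], TCP at [0.165, -0.551, 0.231] pointing down, gripper open.
Joint ranges: [-166.64, 166.64], [-54.1, 131.32], [10.49, 154.53], [-73.88, 253.88], [9.74, 151.15], [-171.62, 171.62]. Speed limits (degrees/s): [147.25, 147.25, 180, 180, 180, 180].

### API

Orientations are given as [roll, pitch, yaw] about the fixed x, y, z axes, in that order (R = Rz(yaw) Ry(pitch) Rx(roll)).
In Python, from cell import manip, cams, ticket gives the robot as it stands. The module is installed in compiled form; this text tells all that it offers.
- The arm moves only by the shell command python3 -m inch 'ROWS'. ROWS is a JSON object of lists of equal length, an entry for each row: "linear": the shift along the tool's x, y, z in units of 25 mm (1.0 is 25 mm), a list of three; "dr": the turn, a rotation vector about the tool's x, y, z in degrees, a list of three; "claw": the opening in per cent of the stroke, from 0 (shut) to 100 (fully open). In form: {"linear": [[x, y, z], ...], "dr": [[ax, ay, az], ...], "claw": [claw, ...]}. A call has 1 to 8 rows; each row is the pose to reach, as a shift and turn from the pose commanded when the call began, along the tool's axes at that moment; what a row does not reach only later rows make up. A row lasts 1/12 s, in which the tool goes at most 41.7 mm and 7.16 degrees, less where a joint would pass 70% of its speed; a pose out of reach is approached as far as the arm can. A call with a gripper value outside its range is refused whole. The fingers move at their own pace and stop on an object; the grip force is fixed at half the most. Time passes only in rows, so rows that repeat a pose let the fingers close. It gives the time, the measured TCP pose, the force and the opening at its end, in the units of the state.
- manip.read_state(): the state, without advancing time (a new reading comes with each control period).
- cams.read_camera(name): name is "side" or "top" or "wrist"; returns the picture (420x560x3 uint8, blue, green, red); there is no depth.
- cams.get_calibration(name): a dict with "mtx" (3x3 intrinsics, pixels), "world_from_camera" (4x4, takes a point from camera to world coordinates). Camera axes: x right, y down, z forward; pixel columns grow to the right and rows downward; lengths in m; the calibration is good to about 2 mm. A picture is of the moment at which its call begins: read the wrist's pose just before it. get_calibration takes no time and is no camera call; for the wrist camera it gives the pose at the moment of the call.
- ticket.hand_in(): hands the job in, once; it reports no verdict.
The state is a dict: "clock": time; "qpos": joint angles; "dq": joint speeds; "joint_torque": joint torques, N m; "ee_pos": TCP position; "ee_rot": TCP orientation; "force": force on the tool from outside, world axes, zero at the start; "torque": the same for the moment, N m; "width": opening from 0.0 (shut) to 1.0 (fully open).
Only numpy, scipy, OpenCV 4.12 (cv2) and the standard library are available. Lean on these libraries where they do the work, as an engineer would, in place of code of your own. Each camera call takes 0.05 s, during which the arm holds its last target. There are 200 camera calls.

## Working session

There is one attempt and no reset: what is moved stays moved. The work goes in short steps, Python scripts to look and compute and a shell command to move; the robot and the scene stay as the last step left them, time stands still between calls to the robot, and variables do not carry over. Pictures are saved under pics/ and viewed, about 8 in all and at most 12, crops included, and the job is handed in when it is done.

```bash
mkdir -p pics
cat > h.py <<'E'
import numpy as np, cv2, sys
from cell import manip, cams, ticket
from scipy.spatial.transform import Rotation as R
def snap(n,f):
    T=np.array(cams.get_calibration(n)["world_from_camera"]); im=cams.read_camera(n); cv2.imwrite('pics/'+f,im); np.save('pics/'+f+'.npy',T); return im
def ray(n,uv,z,T=None):
    c=cams.get_calibration(n); T=np.array(c["world_from_camera"]) if T is None else T
    d=T[:3,:3]@np.linalg.solve(np.array(c["mtx"]),[uv[0],uv[1],1.]); o=T[:3,3]
    return o+d*(z-o[2])/d[2]
def proj(n,p,T=None):
    c=cams.get_calibration(n); T=np.array(c["world_from_camera"]) if T is None else T
    q=np.array(c["mtx"])@(T[:3,:3].T@(np.array(p)-T[:3,3])); return q[:2]/q[2]
def tool():
    s=manip.read_state(); return np.array(s["ee_pos"]),R.from_euler('xyz',s["ee_rot"],degrees=True)
E
python3 - <<'E'
from h import *
a=snap('side','s0.png');b=snap('top','t0.png')
cv2.imwrite('pics/st.png',np.vstack([a,b])[:, :]) 
print(manip.read_state())
for n in('side','top','wrist'):
    c=cams.get_calibration(n);print(n,np.round(c['mtx'],1).tolist(),np.round(c['world_from_camera'],3).tolist())
E
```

```text
{'clock': 0.1, 'qpos': array([-8.53772734e+01,  9.11176773e+00,  9.15657834e+01,  7.65076631e-04,
        7.94236427e+01, -1.20381205e+01]), 'dq': array([-0.0471384 , -0.07168033, -0.12749718,  0.04580904,  0.04475806,
       -0.02493656]), 'joint_torque': array([ 2.43240702e-04, -3.96989393e+01, -3.32338464e+01, -2.11143661e-04,
        4.22545883e-03,  5.53329627e-06]), 'ee_pos': array([ 0.16479151, -0.55030486,  0.2303814 ]), 'ee_rot': array([-1.79978159e+02,  9.88116838e-02, -7.33392752e+01]), 'force': array([ 0.20705606, -0.79520528,  0.02907768]), 'torque': array([0.04497377, 0.00183858, 0.04361636]), 'width': 0.9993883225985265}
side [[462.9, 0.0, 275.2], [0.0, 462.9, 212.7], [0.0, 0.0, 1.0]] [[-0.764, -0.485, 0.426, 0.153], [-0.645, 0.561, -0.518, 0.55], [0.012, -0.671, -0.742, 0.8], [0.0, 0.0, 0.0, 1.0]]
top [[472.2, 0.0, 279.9], [0.0, 472.2, 212.4], [0.0, 0.0, 1.0]] [[-0.009, -0.993, 0.118, 0.427], [-1.0, 0.011, 0.01, 0.089], [-0.012, -0.118, -0.993, 1.054], [0.0, 0.0, 0.0, 1.0]]
wrist [[289.8, 0.0, 279.7], [0.0, 289.8, 212.4], [0.0, 0.0, 1.0]] [[0.287, -0.909, -0.302, 0.242], [-0.958, -0.272, -0.089, -0.527], [-0.001, 0.315, -0.949, 0.373], [0.0, 0.0, 0.0, 1.0]]
```

View pics/t0.png

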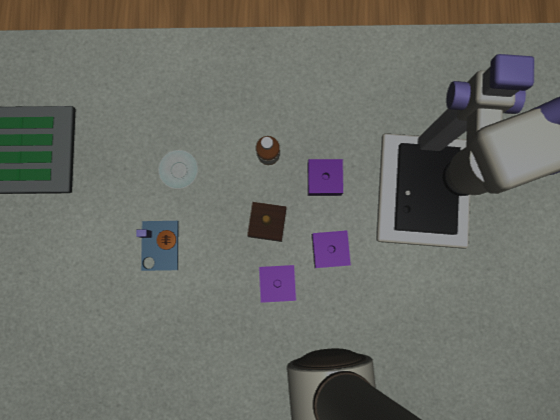

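View pics/s0.png

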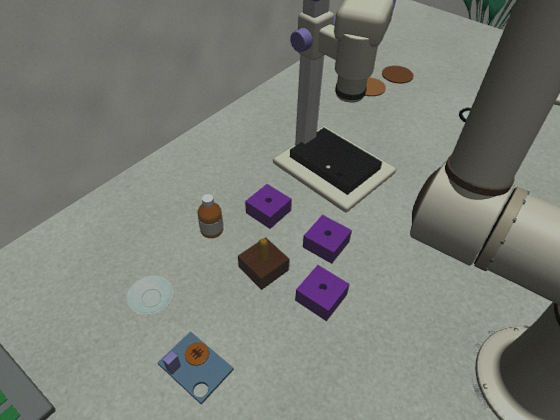

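The side view shows the scope at the upper centre, the holder block with the post at (263,262), and the carrier at (196,368). In the top view the dot is at (408,193) with a possible hole near (407,210), the post top is at (266,219), and the carrier is at (160,245).

Run:
```python
from h import *
b=cv2.imread('pics/t0.png');
def cr(x,y,w,h,f,g=1):
    c=b[y:y+h,x:x+w].astype(float); c=np.clip(255*(c/255)**g,0,255).astype('uint8'); return cv2.resize(c,None,fx=f,fy=f,interpolation=cv2.INTER_CUBIC)
A=cr(375,125,100,125,4,.45); B=cr(130,195,65,62,6,.8);C=cr(235,195,65,62,6,.6)
o=np.zeros((600,800,3),'uint8');A=A[:500];o[:500,:400]=A;B=cv2.resize(B,(325,310));C=cv2.resize(C,(325,290))
B=cr(130,197,65,80,4,.8);C=cr(240,195,65,60,4,.6)
o[:320,410:670]=B;o[330:570,410:670]=C
cv2.imwrite('pics/z.png',o)
# segment
hsv=cv2.cvtColor(b,cv2.COLOR_BGR2HSV)
print([ (p,b[p[1],p[0]]) for p in [(408,193),(407,210),(165,260),(390,220),(430,220)]])
```

```text
[((408, 193), array([136, 141, 142], dtype=uint8)), ((407, 210), array([34, 32, 32], dtype=uint8)), ((165, 260), array([110,  93,  71], dtype=uint8)), ((390, 220), array([152, 150, 148], dtype=uint8)), ((430, 220), array([33, 33, 31], dtype=uint8))]
```

View pics/z.png

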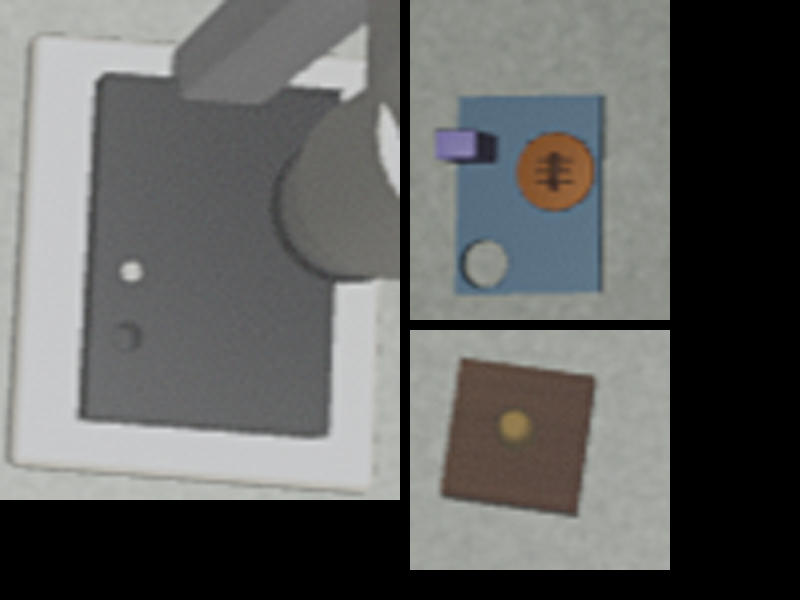

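Run:
```python
from h import *
f=lambda x,y,ox,oy:((x+.5)/4-.5+ox,(y+.5)/4-.5+oy)
P=lambda n,x,y,ox,oy,z:(print(n,np.round(w:=ray('top',f(x,y,ox,oy),z)[:3],4)),w)[1]
d=P('dot',131.5,271,375,125,.044);h=P('hole',128,337,375,125,.044);print(np.linalg.norm(d-h),np.degrees(np.arctan2(*(d-h)[1::-1])))
c=[P('plate',x,y,375,125,.044) for x,y in[(100,76),(82,418),(328,436),(340,92)]]
q=[P('foot',x,y,375,125,.02) for x,y in[(35,37),(12,464),(368,488)]]
for v in (c,q):
  print(np.linalg.norm(v[1]-v[0]),np.linalg.norm(v[2]-v[1]),np.degrees(np.arctan2(*(v[0]-v[1])[1::-1])),np.degrees(np.arctan2(*(v[2]-v[1])[1::-1])))
c=[P('carr',x-410,y,130,197,.008) for x,y in[(459,96),(602,96),(600,292),(456,292)]]
print(np.linalg.norm(c[1]-c[0]),np.linalg.norm(c[2]-c[1]),np.degrees(np.arctan2(*(c[0]-c[3])[1::-1])),np.degrees(np.arctan2(*(c[1]-c[0])[1::-1])),sum(c)/4)
P('griptop',456-410,145,130,197,.052);P('eye',486-410,264,130,197,.004);P('disc',555-410,172,130,197,.014)
P('post',515-410,424-330,240,195,.094)
c=[P('blk',x-410,y-330,240,195,.04) for x,y in[(461,358),(596,377),(578,516),(442,496)]];print(sum(c)/4)
```

```text
dot [ 0.5872 -0.1766  0.044 ]
hole [ 0.5513 -0.1732  0.044 ]
0.03601345875909908 -5.334289435830749
plate [ 0.6951 -0.1638  0.044 ]
plate [ 0.5079 -0.1469  0.044 ]
plate [ 0.4969 -0.2774  0.044 ]
plate [ 0.6846 -0.2939  0.044 ]
foot [ 0.7244 -0.1344  0.02  ]
foot [ 0.4851 -0.1134  0.02  ]
foot [ 0.4701 -0.3063  0.02  ]
0.18797412544136963 0.1309391642601478 -5.165489906382116 -94.80698724932756
0.24022442204862257 0.1934066426440362 -4.998285913020326 -94.44581192060129
carr [0.5357 0.4081 0.008 ]
carr [0.5348 0.328  0.008 ]
carr [0.4262 0.3274 0.008 ]
carr [0.427 0.407 0.008]
0.08006705529714271 0.10858319489512563 0.5652768255309574 -90.602337957627 [0.48092218 0.36764282 0.008     ]
griptop [0.5048 0.3956 0.052 ]
eye [0.4422 0.3919 0.004 ]
disc [0.4923 0.352  0.014 ]
post [0.5292 0.1275 0.094 ]
blk [0.5712 0.1588 0.04  ]
blk [0.5601 0.0857 0.04  ]
blk [0.4849 0.0961 0.04  ]
blk [0.4964 0.1692 0.04  ]
[0.52815379 0.12744344 0.04      ]
```

```bash
cat >> h.py <<'E'
def Rt(yaw=-5.,tilt=40.):
    return R.from_euler('z',yaw,degrees=True)*R.from_euler('x',180,degrees=True)*R.from_euler('x',-tilt,degrees=True)
def rel(p,Rg=None,grasp=False):
    "rows to take TCP (or grasp point) to world p"
    p0,r0=tool(); Rg=Rg or Rt(); p=np.array(p,float)
    if grasp: p=p+0.019*Rg.as_matrix()[:,2]
    print('linear',np.round(r0.inv().apply(p-p0)/.025,3).tolist(),'dr',np.round((r0.inv()*Rg).as_rotvec(degrees=True),2).tolist(),'mm',round(1e3*np.linalg.norm(p-p0)))
def wmap(Rg=None):
    "tool-axis units per 10 mm of world x,y,z"
    print(np.round((tool()[1].inv().as_matrix()*.4),3).T.tolist())
E
python3 -c "
from h import *
print(Rt().as_matrix().round(2).tolist());rel([.32,-.12,.28])"
```

```text
[[1.0, -0.07, -0.06], [-0.09, -0.76, -0.64], [-0.0, 0.64, -0.77]]
linear [-14.713, -10.883, -1.955] dr [-35.15, 23.88, -65.39] mm 460
```

```bash
python3 -m inch '{"linear":[[-14.7,-10.9,-2],[-14.7,-10.9,-2],[-14.7,-10.9,-2],[-14.7,-10.9,-2],[-14.7,-10.9,-2],[-14.7,-10.9,-2],[-14.7,-10.9,-2],[-14.7,-10.9,-2]],"dr":[[-35,24,-65],[-35,24,-65],[-35,24,-65],[-35,24,-65],[-35,24,-65],[-35,24,-65],[-35,24,-65],[-35,24,-65]],"claw":[60,60,60,60,60,60,60,60]}'
python3 -c "
from h import *
rel([.32,-.12,.28]);rel([.528,.127+.06,.22],None,True)"
```

```text
clock: 0.77
ee_pos: [0.2766, -0.2399, 0.2673]
ee_rot: [150.1, -5.1, -23.0]
force: [1.5, -0.0, 0.2]
width: 0.601
linear [-0.234, -4.15, -3.0] dr [-9.18, 6.19, -17.67] mm 128
linear [2.495, -17.977, -7.225] dr [-9.18, 6.19, -17.67] mm 488
```

```bash
python3 -m inch '{"linear":[[-0.2,-4.2,-3],[-0.2,-4.2,-3],[-0.2,-4.2,-3],[2.5,-18,-7.2],[2.5,-18,-7.2],[2.5,-18,-7.2],[2.5,-18,-7.2],[2.5,-18,-7.2]],"dr":[[-9,6,-18],[-9,6,-18],[-9,6,-18],[-9,6,-18],[-9,6,-18],[-9,6,-18],[-9,6,-18],[-9,6,-18]],"claw":[60,60,60,60,60,60,60,60]}'
python3 -c "
from h import *
rel([.534,.185,.139],None,True)"
```

```text
clock: 1.43
ee_pos: [0.4318, 0.0319, 0.2377]
ee_rot: [140.4, 0.4, -5.0]
force: [1.6, -0.5, 0.3]
width: 0.599
linear [3.568, -7.472, -0.331] dr [-0.39, 0.28, 0.24] mm 207
```

```bash
python3 -m inch '{"linear":[[3.57,-6.2,-1.9],[3.57,-6.2,-1.9],[3.57,-6.2,-1.9],[3.57,-6.2,-1.9],[3.57,-6.2,-1.9],[3.57,-7.47,-0.33],[3.57,-7.47,-0.33],[3.57,-7.47,-0.33]],"dr":[[0,0,0],[0,0,0],[0,0,0],[0,0,0],[0,0,0],[0,0,0],[0,0,0],[0,0,0]],"claw":[60,60,60,60,60,60,60,60]}'
python3 -c "
from h import *
rel([.5285,.1275,.07],None,True)
a=snap('wrist','w1.png')
T=np.load('pics/w1.png.npy')
print(proj('wrist',[.5285,.1275,.094],T),proj('wrist',[.5285,.1275,.04],T))"
```

```text
clock: 2.1
ee_pos: [0.5298, 0.1692, 0.1215]
ee_rot: [140.2, 0.8, -5.1]
force: [-0.0, -0.6, 0.1]
width: 0.6
linear [0.136, -0.035, 3.409] dr [-0.19, 0.68, 0.47] mm 85
[284.18627625 254.27220983] [284.56678436 193.71413509]
```

View pics/w1.png

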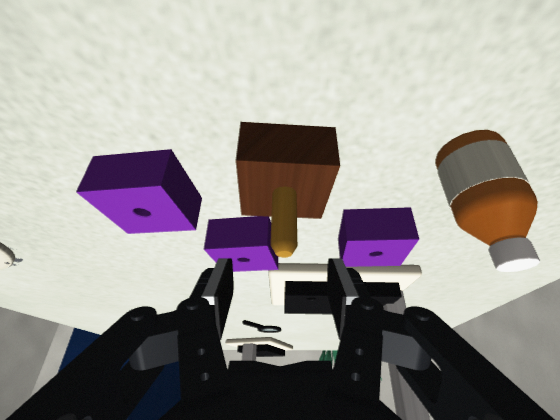

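The post's top is at (285,255), where the estimate projects it (284,254), and it lies between the fingers. I'll advance and grip it.

```bash
python3 -m inch '{"linear":[[0.14,-0.03,1.2],[0.14,-0.03,2.2],[0.14,-0.03,3],[0.14,-0.03,3.4],[0.14,-0.03,3.4],[0.14,-0.03,3.4],[0.14,-0.03,3.4],[0.14,-0.03,3.4]],"dr":[[0,0.6,0.4],[0,0.6,0.4],[0,0.6,0.4],[0,0.6,0.4],[0,0.6,0.4],[0,0.6,0.4],[0,0.6,0.4],[0,0.6,0.4]],"claw":[60,60,60,60,60,10,10,10]}'
python3 -m inch '{"linear":[[0,0,0],[0,0,0],[0,0,0],[0,0,0]],"dr":[[0,0,0],[0,0,0],[0,0,0],[0,0,0]],"claw":[10,10,10,10]}'
python3 -c "
from h import *
p,r=tool();print(p,manip.read_state()['force'],p-.019*r.as_matrix()[:,2]);wmap()"
```

```text
clock: 2.82
ee_pos: [0.5307, 0.1175, 0.0612]
ee_rot: [140.4, -0.4, -5.1]
force: [-6.2, 2.3, 2.1]
width: 0.216
clock: 3.15
ee_pos: [0.5305, 0.1177, 0.061]
ee_rot: [140.4, -0.3, -5.0]
force: [-6.2, 1.7, 3.8]
width: 0.215
[0.53054844 0.11766277 0.06096141] [-6.17523306  1.65103497  3.82647168] [0.53152187 0.12973572 0.07560027]
[[0.398, -0.029, -0.02], [-0.035, -0.307, -0.254], [0.002, 0.255, -0.308]]
```

```bash
python3 -m inch '{"linear":[[0,0.38,-0.46],[0,0.76,-0.92],[0,1.28,-1.54],[0,2.04,-2.46],[0,2.04,-2.46],[0,2.04,-2.46],[0,2.04,-2.46]],"dr":[[0,0,0],[0,0,0],[0,0,0],[0,0,0],[0,0,0],[0,0,0],[0,0,0]],"claw":[10,10,10,10,10,10,10]}'
python3 - <<'E'
from h import *
p,r=tool();print(p,r.as_euler('xyz',True),manip.read_state()['force'])
a=snap('side','s2.png');b=snap('wrist','w2.png')
t=p+np.array([-.0022,.0098,-.038]); 
u=proj('side',t);v=proj('side',t+[0,0,.071]);print(u,v)
x,y=(u.astype(int)-[45,75]);
o=cv2.resize(np.clip(255*(a[y:y+105,x:x+100]/255.)**.6,0,255).astype('uint8'),(400,420),interpolation=cv2.INTER_CUBIC)
T=np.load('pics/w2.png.npy');u=proj('wrist',t,T);v=proj('wrist',t+[0,0,.071],T);print(x,y,u,v)
b=b[100:310,180:380]
o=np.hstack([o,cv2.resize(b,(400,420))]);cv2.imwrite('pics/c2.png',o)
E
```

```text
clock: 3.73
ee_pos: [0.5311, 0.1169, 0.1406]
ee_rot: [140.5, -0.5, -5.0]
force: [0.5, -1.1, -1.7]
width: 0.213
[0.53106834 0.11694987 0.14061734] [140.48169304  -0.50032532  -4.98298376] [ 0.4570137  -1.07884638 -1.66929021]
[263.42302486 237.17410578] [263.15664899 212.58651843]
218 162 [275.87252573 204.46697739] [275.89021737 331.91414917]
```

View pics/c2.png

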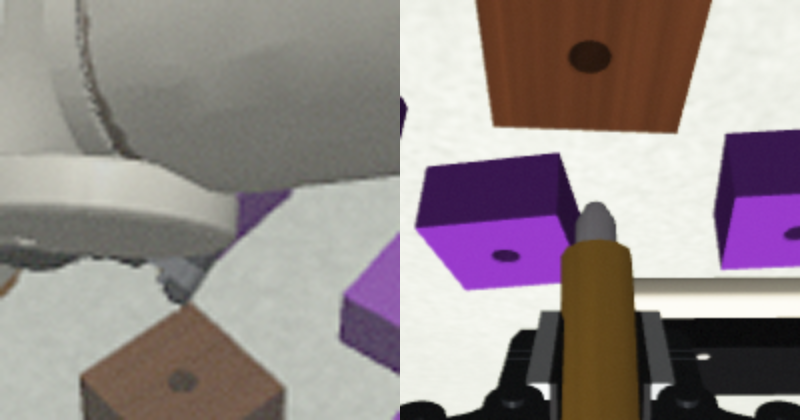

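Wrist crop: the post is upright in the jaws, with its nose at full-frame (279,202) against a predicted (276,204). The brown block's hole is empty.

```bash
python3 -c "
from h import *
rel([.588,-.186,.135]);rel([.588,-.186,.09])"
```

```text
linear [3.36, 9.021, 7.693] dr [-0.4, -0.25, -0.2] mm 308
linear [3.35, 7.873, 9.08] dr [-0.4, -0.25, -0.2] mm 312
```

```bash
python3 -m inch '{"linear":[[0.4,1.2,1],[1.3,3.4,2.9],[2.1,5.6,4.8],[2.9,7.6,6.5],[3.36,9.02,7.69],[3.36,9.02,7.69],[3.36,9.02,7.69],[3.36,9.02,7.69]],"dr":[[-0.4,-0.2,-0.2],[-0.4,-0.2,-0.2],[-0.4,-0.2,-0.2],[-0.4,-0.2,-0.2],[-0.4,-0.2,-0.2],[-0.4,-0.2,-0.2],[-0.4,-0.2,-0.2],[-0.4,-0.2,-0.2]],"claw":[10,10,10,10,10,10,10,10]}'
python3 -m inch '{"linear":[[0,0,0],[0,0,0]],"dr":[[0,0,0],[0,0,0]],"claw":[10,10]}'
python3 - <<'E'
from h import *
p,r=tool();print(p,r.as_euler('xyz',True),manip.read_state()['force'])
b=snap('wrist','w3.png');T=np.load('pics/w3.png.npy')
t=p+np.array([-.0007,.0098,-.038])
for q in (t,[.5872,-.1766,.044],[.5513,-.1732,.044]): print(proj('wrist',q,T))
c=np.clip(255*(b[100:310,150:430]/255.)**.5,0,255).astype('uint8')
cv2.imwrite('pics/c3.png',cv2.resize(c,None,fx=2.8,fy=2.8,interpolation=cv2.INTER_CUBIC))
E
```

```text
clock: 4.5
ee_pos: [0.5877, -0.1906, 0.1349]
ee_rot: [139.9, -0.0, -5.2]
force: [0.5, -0.6, -1.2]
width: 0.215
clock: 4.67
ee_pos: [0.5875, -0.1866, 0.1344]
ee_rot: [140.1, 0.0, -5.1]
force: [0.2, 0.3, -0.1]
width: 0.218
[ 0.58747207 -0.18664126  0.13437912] [ 1.40050818e+02  8.72787546e-03 -5.10470681e+00] [ 0.23281346  0.29014737 -0.08928949]
[277.7434653  202.99831755]
[278.58119008 139.41758284]
[226.2557403  139.22950524]
```

View pics/c3.png

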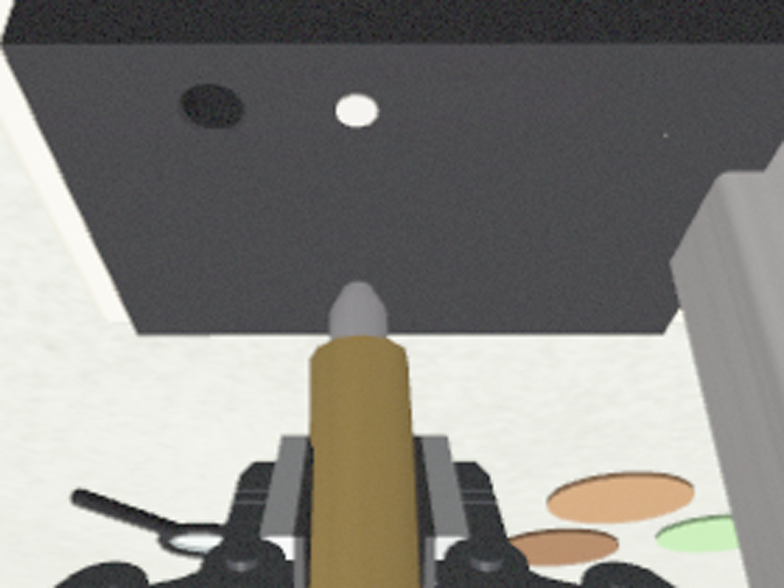

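The dot at (277,139), the hole at (226,138) and the nose at (278,201) all match the predictions to within 2 px. I'll lower onto the dot.

```bash
python3 -m inch '{"linear":[[0,-0.4,0.48],[0,-0.85,1.01],[0,-1.1,1.31],[0,-1.22,1.46],[0,-1.22,1.46],[0,-1.22,1.46]],"dr":[[0,0,0],[0,0,0],[0,0,0],[0,0,0],[0,0,0],[0,0,0]],"claw":[10,10,10,10,10,10]}'
python3 -m inch '{"linear":[[0,-0.05,0.06],[0,-0.05,0.06],[0,-0.05,0.06]],"dr":[[0,0,0],[0,0,0],[0,0,0]],"claw":[10,10,10]}'
python3 -m inch '{"linear":[[0,-0.025,0.03],[0,-0.025,0.03],[0,-0.025,0.03]],"dr":[[0,0,0],[0,0,0],[0,0,0]],"claw":[10,10,10]}'
```

```text
clock: 5.22
ee_pos: [0.5886, -0.1855, 0.0878]
ee_rot: [140.0, -0.1, -4.9]
force: [0.4, -0.5, -0.8]
width: 0.214
clock: 5.47
ee_pos: [0.5889, -0.186, 0.0867]
ee_rot: [140.0, -0.2, -5.0]
force: [-0.3, 0.2, -0.9]
width: 0.218
clock: 5.72
ee_pos: [0.5886, -0.186, 0.0852]
ee_rot: [140.0, -0.1, -5.0]
force: [0.5, -0.8, -0.3]
width: 0.214
```

```bash
for i in 1; do python3 -m inch '{"linear":[[0,-0.05,0.06],[0,-0.05,0.06],[0,-0.05,0.06]],"dr":[[0,0,0],[0,0,0],[0,0,0]],"claw":[10,10,10]}'
python3 -m inch '{"linear":[[0,-0.025,0.03],[0,-0.025,0.03],[0,-0.025,0.03]],"dr":[[0,0,0],[0,0,0],[0,0,0]],"claw":[10,10,10]}'; done
```

```text
clock: 5.97
ee_pos: [0.5884, -0.186, 0.0829]
ee_rot: [140.0, -0.1, -5.0]
force: [1.0, -0.2, -0.6]
width: 0.22
clock: 6.22
ee_pos: [0.5885, -0.186, 0.0821]
ee_rot: [140.0, -0.1, -5.0]
force: [0.4, -0.4, -0.9]
width: 0.215
```

```bash
python3 -m inch '{"linear":[[0,-0.025,0.03],[0,-0.025,0.03],[0,-0.025,0.03]],"dr":[[0,0,0],[0,0,0],[0,0,0]],"claw":[10,10,10]}'
python3 -m inch '{"linear":[[0,-0.025,0.03],[0,-0.025,0.03],[0,-0.025,0.03]],"dr":[[0,0,0],[0,0,0],[0,0,0]],"claw":[10,10,10]}'
```

```text
clock: 6.47
ee_pos: [0.5887, -0.1861, 0.0818]
ee_rot: [140.0, -0.1, -5.0]
force: [-2.2, 1.5, 3.3]
width: 0.215
clock: 6.72
ee_pos: [0.5888, -0.1863, 0.0817]
ee_rot: [139.9, -0.1, -5.0]
force: [-3.0, 1.1, 8.3]
width: 0.213
```

Contact is firm at 8 N. I'll slide along −x of the tool (scope −y).

```bash
python3 -m inch '{"linear":[[-0.12,0.008,-0.01],[-0.24,0.008,-0.01],[-0.36,0.008,-0.01],[-0.48,0.008,-0.01],[-0.6,0.008,-0.01],[-0.72,0.008,-0.01],[-0.84,0.008,-0.01],[-0.96,0.008,-0.01]],"dr":[[0,0,0],[0,0,0],[0,0,0],[0,0,0],[0,0,0],[0,0,0],[0,0,0],[0,0,0]],"claw":[10,10,10,10,10,10,10,10]}'
python3 -m inch '{"linear":[[-0.1,0,0],[-0.2,0,0],[-0.3,0,0],[-0.3,0,0],[-0.3,0,0]],"dr":[[0,0,0],[0,0,0],[0,0,0],[0,0,0],[0,0,0]],"claw":[10,10,10,10,10]}'
python3 - <<'E'
from h import *
p,r=tool();print(p,r.as_euler('xyz',True),manip.read_state()['force'])
t=p+[-.0007,.0098,-.0377];print('tip',t, 'to hole (tool units)',r.inv().apply([.5513,-.1732,.044]-t)/.025)
E
```

```text
clock: 7.38
ee_pos: [0.5659, -0.1843, 0.0818]
ee_rot: [140.0, -0.3, -4.9]
force: [3.1, -1.2, 5.5]
width: 0.215
clock: 7.8
ee_pos: [0.5574, -0.1836, 0.0813]
ee_rot: [140.0, -0.2, -5.0]
force: [1.5, 0.2, 5.2]
width: 0.214
[ 0.55737489 -0.18357504  0.08126079] [139.96377312  -0.15927567  -4.96219761] [1.50001985 0.20102301 5.20929998]
tip [ 0.55667489 -0.17377504  0.04356079] to hole (tool units) [-0.21612977  0.00838135 -0.01668904]
```

```bash
python3 -m inch '{"linear":[[-0.08,0,0],[-0.16,0,0],[-0.22,0,0],[-0.22,0,0],[-0.22,-0.05,0.06],[-0.22,-0.05,0.06],[-0.22,-0.05,0.06]],"dr":[[0,0,0],[0,0,0],[0,0,0],[0,0,0],[0,0,0],[0,0,0],[0,0,0]],"claw":[10,10,10,10,10,10,10]}'
```

```text
clock: 8.38
ee_pos: [0.5514, -0.1827, 0.078]
ee_rot: [140.0, -0.1, -5.0]
force: [-0.2, 0.3, -1.1]
width: 0.211
```

It has dropped in: the tip is 4 mm below the plate top with no force. Now to seat it.

```bash
python3 -m inch '{"linear":[[0,-0.07,0.08],[0,-0.13,0.155],[0,-0.2,0.245],[0,-0.2,0.245],[0,-0.2,0.245]],"dr":[[0,0,0],[0,0,0],[0,0,0],[0,0,0],[0,0,0]],"claw":[10,10,10,10,10]}'
python3 -m inch '{"linear":[[0,-0.05,0.06],[0,-0.1,0.12],[0,-0.1,0.12],[0,-0.1,0.12]],"dr":[[0,0,0],[0,0,0],[0,0,0],[0,0,0]],"claw":[10,10,10,10]}'
```

```text
clock: 8.8
ee_pos: [0.5515, -0.1828, 0.0702]
ee_rot: [140.0, -0.1, -5.0]
force: [0.7, 0.0, -1.2]
width: 0.213
clock: 9.13
ee_pos: [0.5516, -0.1829, 0.0665]
ee_rot: [140.0, -0.1, -5.0]
force: [-0.1, 0.1, -1.1]
width: 0.213
```

```bash
python3 -m inch '{"linear":[[0,-0.04,0.046],[0,-0.04,0.046],[0,-0.04,0.046]],"dr":[[0,0,0],[0,0,0],[0,0,0]],"claw":[10,10,10]}'
python3 -m inch '{"linear":[[0,-0.025,0.03],[0,-0.025,0.03],[0,-0.025,0.03]],"dr":[[0,0,0],[0,0,0],[0,0,0]],"claw":[10,10,10]}'
```

```text
clock: 9.38
ee_pos: [0.5517, -0.1829, 0.0652]
ee_rot: [140.0, -0.1, -5.0]
force: [0.8, -0.1, -1.6]
width: 0.217
clock: 9.63
ee_pos: [0.5519, -0.1831, 0.065]
ee_rot: [140.0, -0.1, -5.0]
force: [-2.3, 2.2, 5.5]
width: 0.215
```

Seated at z 0.065, where 0.0647 was expected, with 5.5 N. Release and back off.

```bash
python3 -m inch '{"linear":[[0,0,0],[0,0,0],[0,0,0],[0,0,0],[0,0,-1],[0,0,-2.5],[0,0,-4],[0,0,-5]],"dr":[[0,0,0],[0,0,0],[0,0,0],[0,0,0],[0,0,0],[0,0,0],[0,0,0],[0,0,0]],"claw":[55,55,55,55,55,55,55,55]}'
python3 -m inch '{"linear":[[0,0,0],[0,0,0]],"dr":[[0,0,0],[0,0,0]],"claw":[55,55]}'
python3 - <<'E'
from h import *
p,r=tool();print(p,r.as_euler('xyz',True),manip.read_state()['force'])
b=snap('wrist','w4.png');T=np.load('pics/w4.png.npy')
for q in ([.5513,-.1732,.044],[.5513,-.1732,.098]): print(proj('wrist',q,T))
t=snap('top','t4.png')
c=np.clip(255*(t[130:250,380:470]/255.)**.5,0,255).astype('uint8');c=cv2.resize(c,(315,420),interpolation=cv2.INTER_CUBIC)
b=cv2.resize(b[60:340,120:440],(480,420));cv2.imwrite('pics/c4.png',np.hstack([b,c]))
# carrier pose: grasp at grip centre, 34 mm above underside; carrier yaw ~ -90
for dz in (.12,.0):
  rel([.5048,.3956,.035+dz],Rt(0),True)
E
```

```text
clock: 10.3
ee_pos: [0.5595, -0.1013, 0.1625]
ee_rot: [140.0, -0.3, -4.9]
force: [1.2, 0.2, 0.2]
width: 0.553
clock: 10.47
ee_pos: [0.5595, -0.1023, 0.1611]
ee_rot: [140.0, -0.3, -4.9]
force: [-0.2, 0.2, -0.8]
width: 0.543
[ 0.5595268  -0.10225061  0.16106044] [140.02437915  -0.26934643  -4.87986521] [-0.1561126   0.20341536 -0.77875988]
[277.33659247 181.3062306 ]
[277.38189318 230.15060541]
linear [-3.799, -15.184, -11.786] dr [-0.02, 3.24, -3.81] mm 490
linear [-3.797, -18.268, -8.108] dr [-0.02, 3.24, -3.81] mm 509
```

View pics/c4.png

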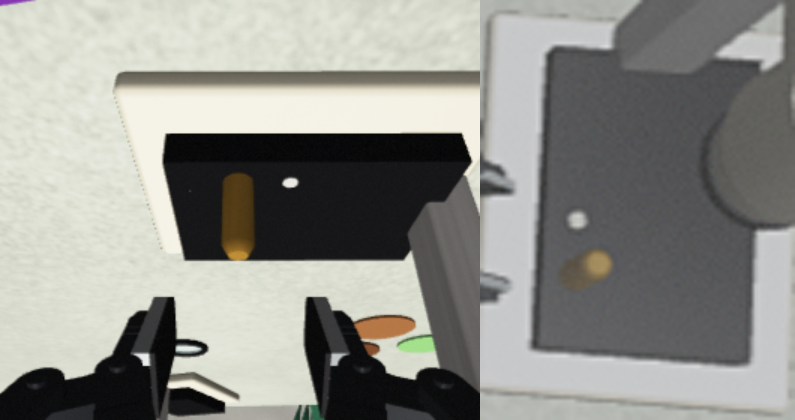

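The post stands upright and home. In the wrist picture its base is at (279,181) and its top at (279,229), against predicted (277,181) and (277,230). On to the carrier.

```bash
python3 -m inch '{"linear":[[-0.4,-1.3,-1.3],[-0.8,-2.9,-2.6],[-3.8,-15.2,-11.8],[-3.8,-15.2,-11.8],[-3.8,-15.2,-11.8],[-3.8,-15.2,-11.8],[-3.8,-15.2,-11.8],[-3.8,-15.2,-11.8]],"dr":[[0,3.2,-3.8],[0,3.2,-3.8],[0,3.2,-3.8],[0,3.2,-3.8],[0,3.2,-3.8],[0,3.2,-3.8],[0,3.2,-3.8],[0,3.2,-3.8]],"claw":[50,50,50,50,50,50,50,50]}'
python3 -c "
from h import *
rel([.5048,.3956,.155],Rt(0),True)"
```

```text
clock: 11.23
ee_pos: [0.5211, 0.2284, 0.1478]
ee_rot: [139.9, 0.1, -0.1]
force: [1.7, -0.4, -0.5]
width: 0.504
linear [-0.659, -4.933, -3.767] dr [0.1, 0.1, -0.02] mm 156
```

```bash
python3 -m inch '{"linear":[[-0.2,-1.5,-1.2],[-0.4,-3,-2.4],[-0.6,-4.4,-3.4],[-0.66,-4.93,-3.77],[-0.66,-4.93,-3.77],[-0.66,-4.93,-3.77],[-0.66,-4.93,-3.77]],"dr":[[0,0,0],[0,0,0],[0,0,0],[0,0,0],[0,0,0],[0,0,0],[0,0,0]],"claw":[50,50,50,50,50,50,50]}'
python3 - <<'E'
from h import *
p,r=tool();print(p,r.as_euler('xyz',True),manip.read_state()['force'])
b=snap('wrist','w5.png');T=np.load('pics/w5.png.npy')
for q in ([.5048,.3956,.052],[.443,.3918,.008],[.492,.352,.014]): print(proj('wrist',q,T))
rel([.5048,.3956,.035],Rt(0),True);wmap()
E
```

```text
clock: 11.82
ee_pos: [0.5058, 0.3813, 0.1413]
ee_rot: [139.9, 0.0, -0.1]
force: [1.5, -0.7, 0.5]
width: 0.504
[0.50577833 0.3813199  0.14126689] [ 1.39862579e+02  5.87332041e-03 -7.04214402e-02] [ 1.4584755  -0.74987757  0.46860159]
[278.75531871 135.63938143]
[198.07340075  98.34866741]
[264.33847861 141.9066406 ]
linear [-0.052, -3.202, 3.658] dr [0.1, 0.05, -0.11] mm 122
[[0.4, -0.001, -0.0], [-0.001, -0.306, -0.258], [0.0, 0.258, -0.306]]
```

View pics/w5.png

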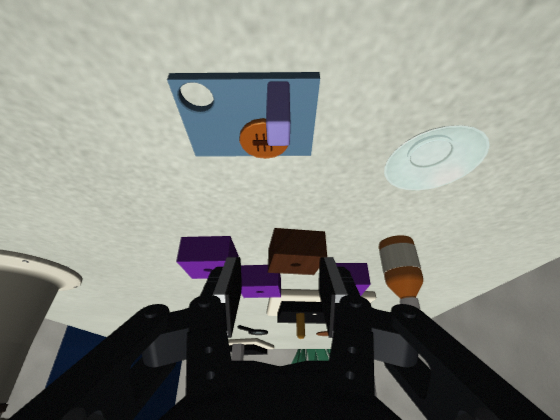

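The grip's top is at (278,134) against a predicted (279,136), the eye at (196,97), and the carrier is square with the tool. Descend and grip.

```bash
python3 -m inch '{"linear":[[-0.05,-0.8,0.9],[-0.05,-1.7,1.95],[-0.05,-2.5,2.85],[-0.05,-3,3.4],[-0.05,-3.15,3.6],[-0.05,-3.15,3.6],[-0.05,-3.15,3.6]],"dr":[[0,0,0],[0,0,0],[0,0,0],[0,0,0],[0,0,0],[0,0,0],[0,0,0]],"claw":[50,50,50,50,50,50,50]}'
python3 -m inch '{"linear":[[0,0,0],[0,0,0],[0,0,0],[0,0,0],[0,0,0],[0,0,0]],"dr":[[0,0,0],[0,0,0],[0,0,0],[0,0,0],[0,0,0],[0,0,0]],"claw":[5,5,5,5,5,5]}'
```

```text
clock: 12.45
ee_pos: [0.5056, 0.3848, 0.0247]
ee_rot: [140.0, -0.2, -0.1]
force: [0.2, 0.3, 1.5]
width: 0.5
clock: 12.95
ee_pos: [0.5059, 0.3863, 0.0258]
ee_rot: [140.1, -0.3, 0.0]
force: [1.1, 0.8, 6.3]
width: 0.18
```

```bash
python3 -m inch '{"linear":[[0,0.15,-0.18],[0,0.45,-0.53],[0,0.9,-1.07],[0,1.6,-1.9],[0,2.6,-3.08],[0,3.5,-4.15],[0,3.6,-4.28],[0,3.6,-4.28]],"dr":[[0,0,0],[0,0,0],[0,0,0],[0,0,0],[0,0,0],[0,0,0],[0,0,0],[0,0,0]],"claw":[5,5,5,5,5,5,5,5]}'
python3 -m inch '{"linear":[[0,0,0],[0,0,0]],"dr":[[0,0,0],[0,0,0]],"claw":[5,5]}'
python3 - <<'E'
from h import *
p,r=tool();print(p,r.as_euler('xyz',True),manip.read_state()['force'],manip.read_state()['torque'])
b=snap('wrist','w6.png');T=np.load('pics/w6.png.npy')
# carrier expected: underside was z=0 when TCP at (.5059,.3863,.0258)
d=p-np.array([.5059,.3863,.0258])
for n,q in (('eye',[.443,.3918,.0]),('cornerA',[.427,.407,.0]),('B',[.536,.408,0]),('C',[.4262,.3274,.008]),('D',[.5348,.328,.008]),('griptop',[.5058,.3956,.052])): print(n,proj('wrist',np.array(q)+d,T))
E
```

```text
clock: 13.62
ee_pos: [0.5061, 0.3867, 0.1685]
ee_rot: [140.3, -0.5, -0.0]
force: [0.8, 0.3, -2.3]
width: 0.175
clock: 13.78
ee_pos: [0.5035, 0.3847, 0.1614]
ee_rot: [139.9, 0.0, -0.0]
force: [0.2, 0.5, -1.7]
width: 0.177
[0.50354566 0.3846682  0.16144419] [ 1.39908624e+02  4.90261104e-02 -5.66396674e-03] [ 0.17587273  0.52030854 -1.66155434] [ 0.44553624 -0.02599685  0.02266487]
eye [173.08725952 224.33055605]
cornerA [134.72040419 210.632665  ]
B [336.41213695 209.71679345]
C [175.55197599 274.76164876]
D [318.35383814 274.55548701]
griptop [280.31433351 315.03923996]
```

View pics/w6.png

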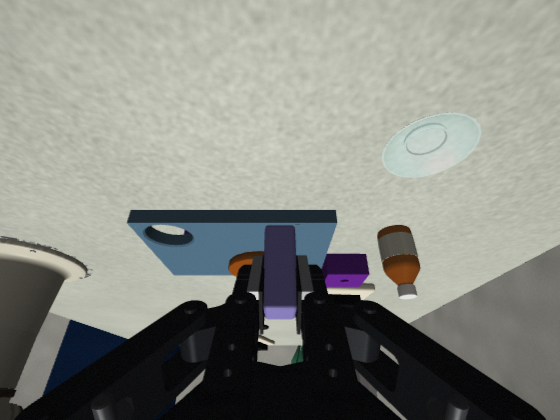

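The carrier hangs level: its front edge lies at row 210 as predicted, its far corner is at (175,275), and the eye's top rim is centred near (168,234). Next I'll fix the eye's offset from the TCP.

Run:
```python
from h import *
T=np.load('pics/w6.png.npy');b=cv2.imread('pics/w6.png')
p,r=tool(); zc=p[2]-.0258
# blob of non-blue hole inside the plate: fit ellipse
roi=b[222:250,135:205].astype(int); m=((roi[...,0]-roi[...,2])<15).astype('uint8')
hsv=None
n,l,s,c=cv2.connectedComponentsWithStats(m)
for k in range(1,n):
  if s[k,4]>50: print(s[k],c[k]+[135,222])
e=ray('wrist',(168.5,234),zc+.008,T);print('eye world',e,'off',e-p, 'geometric grip->eye', [.5058-.063-.5059,.3956-.004-.3863])
for u in [(128,210),(336,210)]: print(ray('wrist',u,zc,T)-p)
```

```text
[ 11   3  40  14 311] [164.51768489 229.95498392]
[  0  11  16  17 144] [139.91666667 243.58333333]
eye world [0.44025604 0.39253611 0.14321877] off [-0.06317296  0.00799177 -0.0178    ] geometric grip->eye [-0.06309999999999999, 0.005300000000000027]
[-0.08255532  0.02078683 -0.0258    ]
[ 0.03019802  0.02085465 -0.0258    ]
```

```bash
python3 -c "
from h import *
rel([.6142,-.125,.158],Rt(-5));rel([.6142,-.1847,.148],Rt(-5))"
```

```text
linear [4.432, 15.51, 13.224] dr [0.13, -3.15, 3.88] mm 521
linear [4.432, 17.078, 15.069] dr [0.13, -3.15, 3.88] mm 580
```

```bash
python3 -m inch '{"linear":[[0.2,0.7,0.6],[0.6,2.1,1.8],[1,3.6,3.1],[1.4,5.1,4.4],[1.8,6.6,5.7],[2.3,8.1,7],[2.7,9.6,8.2],[3.1,11,9.4]],"dr":[[0.1,-3.15,3.9],[0.1,-3.15,3.9],[0.1,-3.15,3.9],[0.1,-3.15,3.9],[0.1,-3.15,3.9],[0.1,-3.15,3.9],[0.1,-3.15,3.9],[0.1,-3.15,3.9]],"claw":[5,5,5,5,5,5,5,5]}'
python3 -c "
from h import *
rel([.6142,-.125,.158],Rt(-5));rel([.6142,-.1847,.148],Rt(-5))"
```

```text
clock: 14.5
ee_pos: [0.5693, 0.0749, 0.1584]
ee_rot: [140.1, -0.0, -5.0]
force: [-0.1, -0.6, -1.2]
width: 0.173
linear [2.488, 5.976, 5.024] dr [-0.06, -0.0, -0.0] mm 205
linear [2.696, 7.543, 6.858] dr [-0.06, -0.0, -0.0] mm 264
```

```bash
python3 -m inch '{"linear":[[0.6,1.4,1.2],[1.1,2.7,2.3],[1.6,3.9,3.3],[2.1,5,4.2],[2.4,5.8,4.9],[2.5,6.4,5.5],[2.5,6.4,5.5],[2.5,6.4,5.5]],"dr":[[0,0,0],[0,0,0],[0,0,0],[0,0,0],[0,0,0],[0,0,0],[0,0,0],[0,0,0]],"claw":[5,5,5,5,5,5,5,5]}'
python3 -m inch '{"linear":[[0,0,0],[0,0,0]],"dr":[[0,0,0],[0,0,0]],"claw":[5,5]}'
python3 -c "
from h import *
rel([.6142,-.1847,.148],Rt(-5));print(manip.read_state()['force'])"
```

```text
clock: 15.17
ee_pos: [0.6126, -0.1395, 0.1554]
ee_rot: [140.2, 0.0, -5.2]
force: [0.0, 0.9, -1.3]
width: 0.177
clock: 15.33
ee_pos: [0.6138, -0.1373, 0.1566]
ee_rot: [140.1, -0.1, -4.9]
force: [1.6, -0.4, -1.2]
width: 0.177
linear [0.18, 1.229, 1.474] dr [-0.14, -0.13, -0.02] mm 48
[ 1.57928013 -0.38380768 -1.21588021]
```

```bash
python3 -m inch '{"linear":[[0.06,0.4,0.5],[0.12,0.8,1],[0.18,1.23,1.47],[0.18,1.23,1.47],[0.18,1.23,1.47],[0.18,1.23,1.47]],"dr":[[0,0,0],[0,0,0],[0,0,0],[0,0,0],[0,0,0],[0,0,0]],"claw":[5,5,5,5,5,5]}'
python3 - <<'E'
from h import *
p,r=tool();print(p,r.as_euler('xyz',True),manip.read_state()['force'])
b=snap('wrist','w7.png');T=np.load('pics/w7.png.npy');t=snap('top','t7.png');s=snap('side','s7.png')
print(proj('wrist',[.5515,-.1732,.098],T),proj('top',[.5515,-.1732,.098]),proj('side',[.5515,-.1732,.098]))
e=p+[-.0627,.0115,-.0258];print('eye',e,proj('wrist',e+[0,0,.008],T),proj('top',e+[0,0,.008]))
g=lambda a:np.clip(255*(a/255.)**.6,0,255).astype('uint8')
A=cv2.resize(g(b[170:300,120:330]),(640,396),interpolation=3)
x,y=proj('top',e).astype(int);B=cv2.resize(g(t[y-25:y+25,x-25:x+25]),(200,200),interpolation=3)
x2,y2=proj('side',e).astype(int);C=cv2.resize(g(s[y2-30:y2+20,x2-25:x2+25]),(196,196)[::1],interpolation=3)
o=np.zeros((396,840,3),'uint8');o[:,:640]=A;o[:200,640:]=B;o[200:396,640:836]=C
cv2.imwrite('pics/c7.png',o[:,:800] if 0 else cv2.resize(o,(800,377)));print(x,y,x2,y2)
E
```

```text
clock: 15.83
ee_pos: [0.6147, -0.1847, 0.1489]
ee_rot: [140.1, -0.2, -4.9]
force: [-0.3, -0.6, -1.2]
width: 0.178
[ 0.61468083 -0.18469118  0.14893161] [140.1406639   -0.20028623  -4.94566224] [-0.32296621 -0.56869462 -1.24007725]
[178.54609226 189.5760261 ] [413.37197063 205.4569431 ] [341.86228929 156.67689583]
eye [ 0.55198083 -0.17319118  0.12313161] [168.89946979 236.58077769] [417.89252743 202.98549814]
416 203 343 148
```

View pics/c7.png

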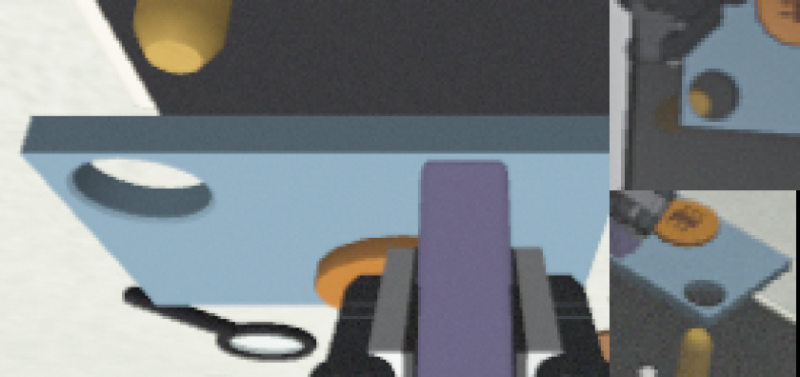

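```bash
python3 - <<'E'
from h import *
T=np.load('pics/w7.png.npy');p,r=tool()
po=ray('wrist',(182.4,189.6),.098,T);ey=ray('wrist',(168.6,234.8),.1311,T);print(po,ey,(po-ey)[:2]*1e3)
pt=ray('top',(414.5,205),.098);et=ray('top',(418.3,202.9),.1311);print(pt,et,(pt-et)[:2]*1e3)
E
python3 - <<'E'
import cv2,numpy as np
b=cv2.imread('pics/w4.png') # post silhouette centre columns
h=cv2.cvtColor(b,cv2.COLOR_BGR2HSV)
m=((h[...,0]>12)&(h[...,0]<26)&(h[...,1]>120)).astype('uint8');n,l,s,c=cv2.connectedComponentsWithStats(m)
for k in range(1,n):
  if s[k,4]>150: print(s[k],c[k])
b=cv2.imread('pics/t7.png');print(b[198:212,408:424].max(2))
E
```

```text
[ 0.5539026  -0.17344669  0.098     ] [ 0.55268356 -0.17110581  0.1311    ] [ 1.21903393 -2.34087802]
[ 0.55241319 -0.17552909  0.098     ] [ 0.55214601 -0.1740061   0.1311    ] [ 0.26718499 -1.52299253]
[ 267  175   23   59 1173] [278.29411765 203.83461211]
[355 270  42  16 476] [375.31722689 277.57563025]
[[ 32  32  93 119 104  67  36  30  32  31  32  30  28  29  43  76]
 [ 32  33  95 112  74  38  30  31  35  32  33  32  32  30  28  42]
 [ 31  33  92  95  51  30  32  33  34  33  33  32  32  33  29  29]
 [ 30  37  94  83  48  49  43  34  31  35  34  35  34  33  32  26]
 [ 30  34  96  77  75  86  81  65  43  34  33  34  34  32  33  27]
 [ 30  40  99  86  91 102 103  97  71  38  33  33  34  35  33  27]
 [ 32  41  97  87  89 101 102 103  90  56  34  35  34  33  34  27]
 [ 34  42  99 107  85 101 103 105  95  63  33  34  35  33  31  26]
 [ 33  40  98 120  87  90 101 102  88  55  33  34  34  33  31  38]
 [ 32  41  99 121 107  76  94  93  73  43  32  34  30  33  43  75]
 [ 32  57 103 121 120 111  80  61  47  35  32  33  35  50  79 107]
 [ 32  57 104 122 123 120 120  99  78  63  57  61  75  88 107 118]
 [ 34  56  99 117 115 117 118 118 118 119 119 120 117 119 119 119]
 [ 38  34  35  39  47  52  53  64  70  74  84  91  94 106 114 113]]
```

Wrist and top views agree that the eye needs about +0.8 mm in x and −1.9 mm in y. I'll correct that and lower in stages.

```bash
python3 -m inch '{"linear":[[0.04,0.06,0.05],[0.04,0.06,0.05],[0.04,-0.1,0.24],[0.04,-0.27,0.45],[0.04,-0.45,0.66],[0.04,-0.45,0.66],[0.04,-0.45,0.66]],"dr":[[0,0,0],[0,0,0],[0,0,0],[0,0,0],[0,0,0],[0,0,0],[0,0,0]],"claw":[5,5,5,5,5,5,5]}'
python3 -m inch '{"linear":[[0,-0.1,0.12],[0,-0.2,0.24],[0,-0.31,0.37],[0,-0.31,0.37],[0,-0.31,0.37]],"dr":[[0,0,0],[0,0,0],[0,0,0],[0,0,0],[0,0,0]],"claw":[5,5,5,5,5]}'
```

```text
clock: 16.57
ee_pos: [0.6147, -0.1879, 0.1278]
ee_rot: [140.1, -0.1, -5.0]
force: [0.7, -0.1, -1.1]
width: 0.176
clock: 16.98
ee_pos: [0.6152, -0.1879, 0.1166]
ee_rot: [140.1, -0.2, -5.0]
force: [0.2, 0.8, -1.7]
width: 0.174
```

```bash
python3 -m inch '{"linear":[[0,-0.15,0.1],[0,-0.3,0.28],[0,-0.41,0.42],[0,-0.41,0.42],[0,-0.41,0.42]],"dr":[[0,0,0],[0,0,0],[0,0,0],[0,0,0],[0,0,0]],"claw":[5,5,5,5,5]}'
python3 - <<'E'
from h import *
p,r=tool();print(p)
t=snap('top','t8.png');b=snap('wrist','w8.png');g=lambda a:np.clip(255*(a/255.)**.6,0,255).astype('uint8')
A=cv2.resize(g(t[175:230,390:450]),(480,440),interpolation=3)
B=cv2.resize(g(b[200:290,110:174]),(313,440),interpolation=3)
cv2.imwrite('pics/c8.png',np.hstack([A,B]))
E
```

```text
clock: 17.4
ee_pos: [0.6152, -0.1868, 0.1017]
ee_rot: [140.1, -0.1, -5.0]
force: [1.0, 0.1, -1.5]
width: 0.178
[ 0.61518502 -0.18681292  0.10172738]
```

View pics/c8.png

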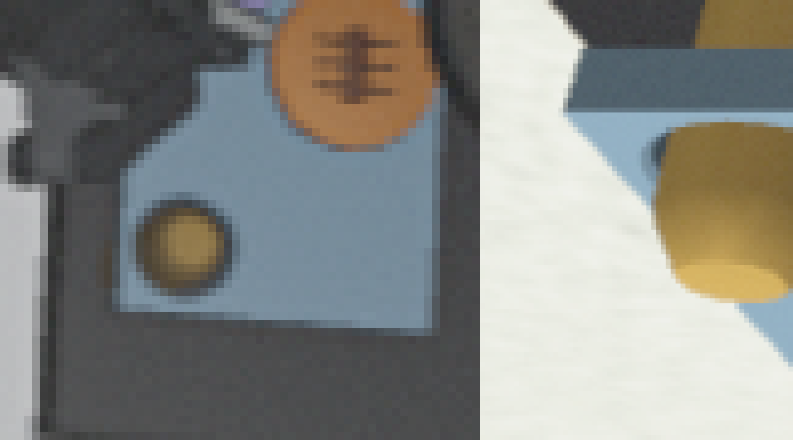

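The eye is threaded and well centred round the post: ring centre (183,247) and brass centre about (185,245) in the crop. Lower further, then creep down.

```bash
python3 -m inch '{"linear":[[0,-0.15,0.18],[0,-0.35,0.42],[0,-0.53,0.63],[0,-0.67,0.8],[0,-0.67,0.8],[0,-0.67,0.8]],"dr":[[0,0,0],[0,0,0],[0,0,0],[0,0,0],[0,0,0],[0,0,0]],"claw":[5,5,5,5,5,5]}'
python3 -m inch '{"linear":[[0,-0.05,0.06],[0,-0.05,0.06],[0,-0.05,0.06]],"dr":[[0,0,0],[0,0,0],[0,0,0]],"claw":[5,5,5]}'
python3 -m inch '{"linear":[[0,-0.025,0.03],[0,-0.025,0.03],[0,-0.025,0.03]],"dr":[[0,0,0],[0,0,0],[0,0,0]],"claw":[5,5,5]}'
```

```text
clock: 18.0
ee_pos: [0.6152, -0.1868, 0.0755]
ee_rot: [140.1, -0.1, -5.0]
force: [0.7, -0.4, -1.1]
width: 0.175
clock: 18.25
ee_pos: [0.6159, -0.1869, 0.0747]
ee_rot: [140.1, -0.2, -5.0]
force: [-0.2, -1.1, -1.5]
width: 0.174
clock: 18.5
ee_pos: [0.6157, -0.1869, 0.0735]
ee_rot: [140.1, -0.2, -5.0]
force: [-0.2, 0.4, -1.9]
width: 0.173
```

```bash
python3 -m inch '{"linear":[[0,-0.05,0.06],[0,-0.05,0.06],[0,-0.05,0.06]],"dr":[[0,0,0],[0,0,0],[0,0,0]],"claw":[5,5,5]}'
python3 -m inch '{"linear":[[0,-0.025,0.03],[0,-0.025,0.03],[0,-0.025,0.03]],"dr":[[0,0,0],[0,0,0],[0,0,0]],"claw":[5,5,5]}'
python3 -m inch '{"linear":[[0,-0.02,0.024],[0,-0.02,0.024],[0,-0.02,0.024]],"dr":[[0,0,0],[0,0,0],[0,0,0]],"claw":[5,5,5]}'
```

```text
clock: 18.75
ee_pos: [0.6155, -0.1868, 0.0712]
ee_rot: [140.1, -0.2, -5.0]
force: [0.7, -0.7, -2.0]
width: 0.174
clock: 19.0
ee_pos: [0.6157, -0.1868, 0.0704]
ee_rot: [140.1, -0.2, -5.0]
force: [0.1, -0.1, -2.2]
width: 0.176
clock: 19.25
ee_pos: [0.6159, -0.1869, 0.0699]
ee_rot: [140.1, -0.2, -5.0]
force: [-0.2, 0.2, 0.0]
width: 0.178
```

Contact is beginning at 0.0699, with 0.0698 expected. One more small press, then release (partial opening, since the post stands beside the finger) and retreat.

```bash
python3 -m inch '{"linear":[[0,-0.015,0.018],[0,-0.015,0.018],[0,-0.015,0.018]],"dr":[[0,0,0],[0,0,0],[0,0,0]],"claw":[5,5,5]}'
python3 -m inch '{"linear":[[0,0,0],[0,0,0],[0,0,0],[0,0,0],[0,0,0]],"dr":[[0,0,0],[0,0,0],[0,0,0],[0,0,0],[0,0,0]],"claw":[42,42,42,42,42]}'
python3 -m inch '{"linear":[[0,0,-0.3],[0,0,-0.8],[0,0,-1.6],[0,0,-2.6],[0,0,-4],[0,0,-6],[0,0,-6],[0,0,-6]],"dr":[[0,0,0],[0,0,0],[0,0,0],[0,0,0],[0,0,0],[0,0,0],[0,0,0],[0,0,0]],"claw":[42,42,42,42,42,42,42,42]}'
python3 -m inch '{"linear":[[0,0,0],[0,0,0],[0,0,0]],"dr":[[0,0,0],[0,0,0],[0,0,0]],"claw":[42,42,42]}'
python3 - <<'E'
from h import *
p,r=tool();print(p)
t=snap('top','t9.png');b=snap('wrist','w9.png');g=lambda a:np.clip(255*(a/255.)**.6,0,255).astype('uint8')
T=np.load('pics/w9.png.npy')
po=np.array([.552,-.1735,.044]);Rz=R.from_euler('z',-95,degrees=True)
f=lambda x,y,z:po+Rz.apply([x,y,z])
for n,q in dict(postTop=f(0,0,.054),cA=f(-16,-17,0) if 0 else f(-.016,-.017,0),cB=f(-.016,.093,0),griptop=f(-.004,.063,.052),disc=f(.04,.05,.014)).items(): print(n,proj('wrist',q,T).round(1),proj('top',q).round(1))
A=cv2.resize(g(t[130:250,370:470]),(350,420),interpolation=3)
cv2.imwrite('pics/c9.png',np.hstack([A,cv2.resize(b[40:320,130:430],(450,420))]))
E
```

```text
clock: 19.5
ee_pos: [0.6159, -0.1869, 0.0698]
ee_rot: [140.1, -0.2, -5.0]
force: [-2.1, 1.5, 4.1]
width: 0.178
clock: 19.92
ee_pos: [0.6157, -0.1869, 0.0689]
ee_rot: [140.1, -0.2, -5.0]
force: [0.5, -0.2, 0.4]
width: 0.423
clock: 20.58
ee_pos: [0.6264, -0.0886, 0.1891]
ee_rot: [140.1, -0.7, -4.8]
force: [-0.6, -0.5, -0.3]
width: 0.418
clock: 20.83
ee_pos: [0.6224, -0.0918, 0.1822]
ee_rot: [140.1, 0.0, -5.1]
force: [-0.7, 0.1, 0.1]
width: 0.417
[ 0.62238232 -0.09179343  0.18216695]
postTop [214.9 218.8] [413.5 205.2]
cA [201.3 165.1] [398.9 215.8]
cB [309.6 164.9] [401.4 165.7]
griptop [280.1 214.8] [412.7 174.9]
disc [268.8 206.5] [428.3 185.9]
```

View pics/c9.png

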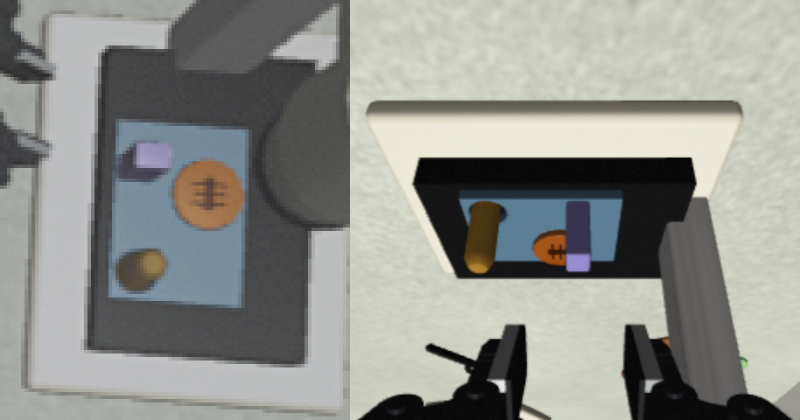

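The carrier lies flat and square. Post top (217,219) and near corners (203,167) and (311,167) match the predictions to about 2 px. The specimen comes out about 15 mm from the lens axis.

```bash
python3 -c "
from cell import ticket
print(ticket.hand_in())"
```

```text
the job is handed in; nothing more can be done
None
```

I did the whole job and handed it in at about 21 s of the 67 s allowed. The hand-in reports no verdict.

- **Post:** I drew it from the brown block and set its nose on the white dot (8 N contact). I slid it about 36 mm away from the column until it dropped into the hole. It seated with the tool at z = 0.065 m, where 0.0647 m was expected, and I let go. It looked upright in the pictures afterwards.
- **Carrier:** I gripped it by its lilac grip and threaded the eye over the post after a 2–3 mm correction. I lowered it to a 4 N touch and released it with the jaws only partly open, to clear the post.

**Last checks:**
- In the final wrist picture the post top and the near carrier corners were within about 2 px of where a flat, square placing would put them.
- I estimate the specimen is about 15 mm from the lens axis (35 mm allowed).
- The dish and the bottle were never approached closely, but I did not measure them again at the end.

**One disagreement:** two estimates of where the eye sat in the grip differed by about 3 mm. I settled this by looking from close by just before lowering, and no side force showed while threading.

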